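# Switch the distillate diverter to the blue beaker

## Task

The next run of distillate should go to the blue beaker. On the diverter (the white pedestal with two spouts), pull the green T-handle straight up out of its notch, turn it so that its pointer points at the spout over the blue beaker, and let it snap fully down into that notch. Leave the blue beaker standing under its spout.

Things in the scene. Friction and masses are not known exactly. Their poses are not given: they have to be found in the camera images.
- diverter: Fixed white round pedestal, 116 mm across at the foot, with a notched steel crown on top (crown top 123 mm above the bench). Origin: on the bench at its centre, below the axis about which the green T-handle turns. Spouts at +60 and -60 degrees from its +x axis (to its +y and -y side), mouths 100 mm from the axis; all pipework below 105 mm. The low pedestal with a red knob is another device.
- selector (a joint): Turn of the T-handle, rad, counterclockwise from above; 0: pointer along the diverter's +x. Three notches: 0 (closed, the start), +1.047 (spout on the diverter's +y side), -1.047 (spout on its -y side); stops at +-1.3. A spring locks it down in its notch; lifted over 12 mm it turns freely (0.02 N m); let go within 10 degrees of a notch it centres itself and snaps home.
- handle (a point): Centre of the green grip bar, on the turning axis, 162 mm above the bench when seated. Bar 50 mm long, 16 thick, 24 high; point x runs along it to the pointer end (white line on top), z up. Below it a stem 16 mm across, 27 mm free height for fingertips above the crown. The spring takes about 5 N at first, 9 N at the full travel of 18 mm; pull 14 to 15 mm.
- blue_beaker_centre (a point): Centre, half-way up, of the loose blue open beaker, 65 mm across, 72 mm high, standing on the bench under one of the two spouts, about 100 mm from the diverter's axis. A like yellow beaker stands under the other spout; either may be on either side.

How it is judged (in metres and radians):
On the way:
1. the T-handle is pulled up clear of its notch (more than 11.5 mm) (z of handle in the frame of diverter above 0.1735 m), for 0.1 s.
At the end, for the whole second after the job is handed in: The T-handle is let go and fully down (within 2.5 mm) in the notch on the blue beaker's side (turn within about 9 degrees of that notch), and the blue beaker stands upright within 20 mm of where it was (z of handle in the frame of diverter below 0.1645 m and ((y of blue_beaker_centre in the frame of diverter above 0 m and value of joint selector between 0.9 and 1.2 rad) or (y of blue_beaker_centre in the frame of diverter below 0 m and value of joint selector between -1.2 and -0.9 rad)) and distance of blue_beaker_centre from where it was at the start of the episode below 0.02 m and angle between blue_beaker_centre's own z axis and vertical below 0.2 rad); the robot touches nothing.
It also fails if it takes over 32 s, if anything falls off the work surface, if the arm or the gripper's body presses on something with over 40 N, if the wrist force passes 120 N, or if a joint passes its speed limit or range.

## Robot

A 7-joint arm with a two-finger parallel gripper is mounted at the origin on the work surface. World frame = base frame: x ahead of the robot, y to its left, z up, the work surface at z = 0. Lengths are in m, angles in degrees, forces in N, time in s.
With the tool pointing down it reaches from about 0.425 to 0.95 m from the base axis. Payload 4.7 kg.
Tool frame: the origin (TCP) lies midway between the tips of the shut fingers; the grasp point (between the pads) lies 19 mm behind it; z points along the fingers, y is the direction in which the jaws open and shut (so a half turn about z gives the same grasp; the last joint's range is limited). The gripper opens to 87 mm and grips with 3 to 60 N. Pads are 19 mm wide; open, the fingers measure 117 mm over their backs; the gripper's body (75 mm by 190 mm) begins 51 mm behind the grasp point.
Start: joints at [-77.344, 26.849, -2.785, 87.806, 1.381, 65.374, -4.715], TCP at [0.167, 0.654, 0.223] pointing down, gripper open.
Joint ranges: [-148.3, 148.3], [-19.14, 114.17], [-79.39, 73.82], [5.75, 140.21], [-59.74, 239.74], [12.07, 113.84], [-152.46, 152.46]. Speed limits (degrees/s): [147.25, 147.25, 180, 180, 180, 180, 180].

## Interface

Orientations are given as [roll, pitch, yaw] about the fixed x, y, z axes, in that order (R = Rz(yaw) Ry(pitch) Rx(roll)).
In Python, from bench import * gives the robot as it stands.
- The arm moves only by the shell command python3 -m crank 'ROWS' [OPENING]. ROWS is JSON, one flat list of numbers, 6 for each row, row after row: the shift along the tool's x, y, z in mm, then the turn, a rotation vector about the tool's x, y, z in degrees. A call has 1 to 5 rows; each row is the pose to reach, as a shift and turn from the pose commanded when the call began, along the tool's axes at that moment; what a row does not reach only later rows make up. A row lasts 1/10 s, in which the tool goes at most 50 mm and 8.59 degrees, less where a joint would pass 70% of its speed; a pose out of reach is approached as far as the arm can. A call with a gripper value outside its range is refused whole. OPENING is the opening in per cent of the stroke, from 0 (shut) to 100 (fully open), set as the call begins (- or left out, the last holds). The fingers move at their own pace and stop on an object; the grip force is fixed at half the most. Time passes only in rows, so rows that repeat a pose let the fingers close. It gives the time, the measured TCP pose, the force and the opening at its end, in the units of the state.
- read_state(): the state, without advancing time (a new reading comes with each control period).
- read_camera(name): name is "side" or "top" or "wrist"; returns a dict with "color" (480x640x3 uint8, red, green, blue), "fov_y" (degrees; the focal length in pixels is half the picture's height over the tangent of half this angle, whatever the lens; pixels are square), "cx", "cy" (the principal point, pixels), "dist_coeffs" ([k1, k2, p1, p2, k3] as OpenCV has them; the pictures are not rectified), "world_to_cam" (4x4, takes a point from world to camera coordinates). Camera axes: x right, y down, z forward; pixel columns grow to the right and rows downward; lengths in m; the calibration is good to about 2 mm. A picture is of the moment at which its call begins. There is no depth.
- hand_in(): hands the job in, once; it reports no verdict.
The state is a dict: "time_s": time; "joint_positions": joint angles; "joint_vel": joint speeds; "joint_efforts": joint torques, N m; "position": TCP position; "orientation": TCP orientation; "contact_force": force on the tool from outside, world axes, zero at the start; "ft_torque": the same for the moment, N m; "gripper_width": finger opening in m.
Only numpy, scipy, OpenCV 4.12 (cv2) and the standard library are available. Lean on these libraries where they do the work, as an engineer would, in place of code of your own. Each camera call takes 0.05 s, during which the arm holds its last target.

## Working session

There is one attempt and no reset: what is moved stays moved. The work goes in short steps, Python scripts to look and compute and a shell command to move; the robot and the scene stay as the last step left them, time stands still between calls to the robot, and variables do not carry over. Pictures are saved under pics/ and viewed, and the job is handed in when it is done.

```bash
mkdir -p pics; ls; python3 - <<'E'
from bench import *
import cv2,pickle
s=read_state();print({k:s[k] for k in('time_s','position','orientation','contact_force','gripper_width')})
d={}
for n in('side','top'):
    c=read_camera(n);d[n]=c;cv2.imwrite(f'pics/{n}0.png',c['color'][:,:,::-1]);print(n,c['fov_y'],c['cx'],c['cy'],c['dist_coeffs'])
pickle.dump(d,open('c0.pkl','wb'))
E
```

```text
pics
{'time_s': 0.0, 'position': array([0.16668994, 0.65348776, 0.22150066]), 'orientation': array([-1.79890693e+02,  4.83249124e-03,  1.65693505e+02]), 'contact_force': array([-0.64620972, -0.34609193, -1.0925274 ]), 'gripper_width': 0.08698539104860387}
side 43.43302624920488 314.9152347599129 238.78185392380155 [0.01989889 0.         0.         0.         0.        ]
top 55.487027449249766 316.56082460130784 229.11063809989804 [-0.01262071  0.          0.          0.          0.        ]
```

View pics/top0.png

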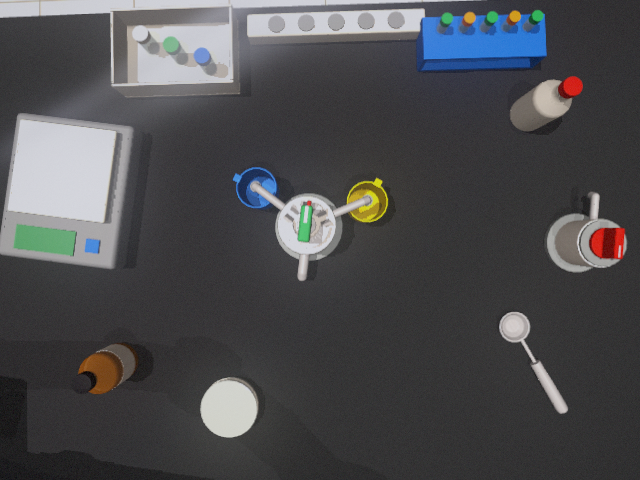

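View pics/side0.png

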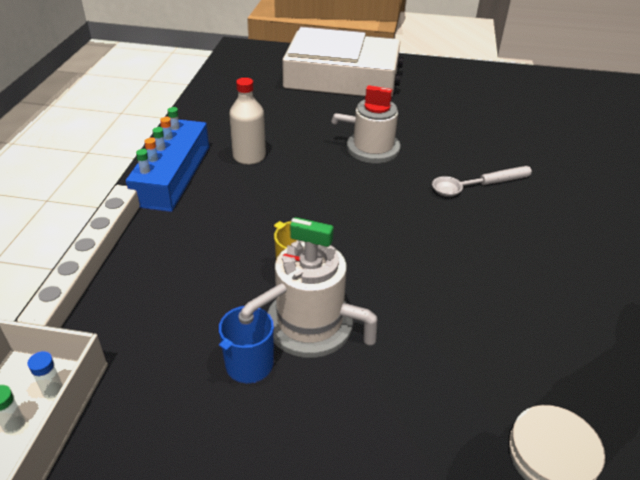

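```bash
cat > h.py <<'E'
import numpy as np,cv2
def K(c):
    f=240/np.tan(np.radians(c['fov_y']/2));return np.array([[f,0,c['cx']],[0,f,c['cy']],[0,0,1.]])
def ray(c,uv):
    p=cv2.undistortPoints(np.array([[uv]],float),K(c),np.array(c['dist_coeffs'],float))[0,0]
    W=np.array(c['world_to_cam']);R=W[:3,:3];o=-R.T@W[:3,3];return o,R.T@np.array([p[0],p[1],1])
def atz(c,uv,z):
    o,d=ray(c,uv);return o+d*(z-o[2])/d[2]
def proj(c,P):
    W=np.array(c['world_to_cam']);return cv2.projectPoints(np.array(P,float).reshape(-1,3),cv2.Rodrigues(W[:3,:3])[0],W[:3,3],K(c),np.array(c['dist_coeffs'],float))[0][:,0]
E
python3 - <<'E'
import pickle,cv2
d=pickle.load(open('c0.pkl','rb'))
a=d['top']['color'][150:290,225:400,::-1];cv2.imwrite('pics/top0c.png',cv2.resize(a,None,fx=4,fy=4,interpolation=2))
a=d['side']['color'][205:325,240:390,::-1];cv2.imwrite('pics/side0c.png',cv2.resize(a,None,fx=5,fy=5,interpolation=2))
E
```

```text
(no output)
```

View pics/top0c.png

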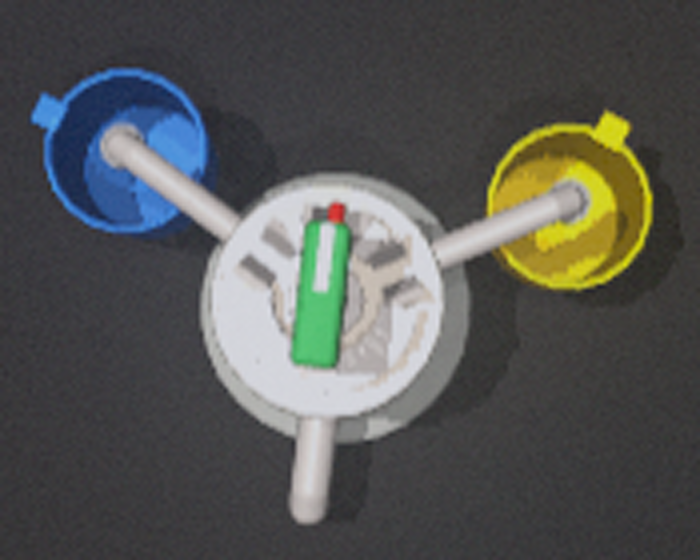

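View pics/side0c.png

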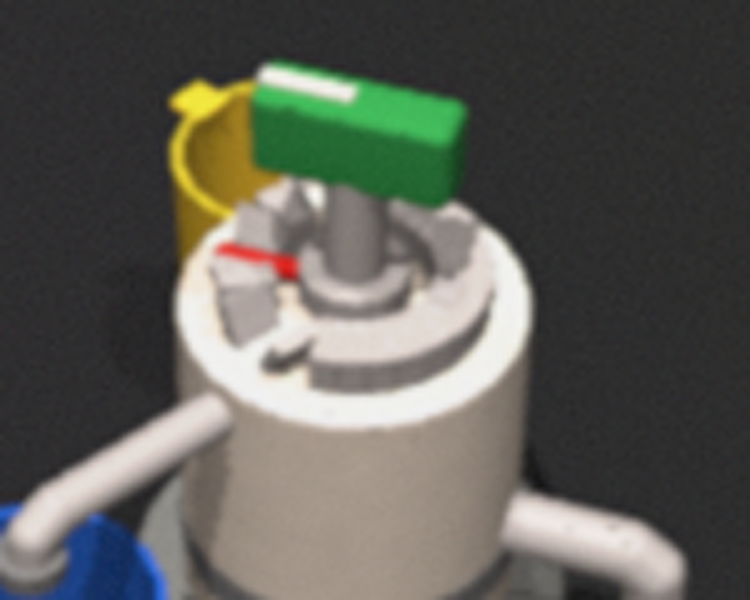

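```bash
python3 - <<'E'
import pickle,numpy as np
from h import *
d=pickle.load(open('c0.pkl','rb'));T,S=d['top'],d['side']
t=lambda x,y:(225+(x+.5)/4-.5,150+(y+.5)/4-.5); s=lambda x,y:(240+(x+.5)/5-.5,205+(y+.5)/5-.5)
for n,p in dict(tip=(331,220),base=(314,362),tl=(311,220),tr=(349,222),bl=(291,360),br=(335,367)).items(): print(n,atz(T,t(*p),.174))
for n,p in dict(tl=(268,63),tr=(466,103),br=(455,135),bl=(254,92)).items(): print('side',n,atz(S,s(*p),.174))
for n,p in dict(blue=(126,150),yel=(570,206)).items(): print(n,atz(T,t(*p),.072))
print('foot',atz(T,t(334,306),.0),'body', atz(T,t(326,300),.11))
print('cam',ray(T,(0,0))[0],ray(S,(0,0))[0])
E
```

```text
tip [0.58433483 0.04899004 0.174     ]
base [0.53660637 0.05601094 0.174     ]
tl [0.58452708 0.05573947 0.174     ]
tr [0.58348631 0.04293561 0.174     ]
bl [0.53749277 0.06374283 0.174     ]
br [0.53472904 0.04898292 0.174     ]
side tl [0.58161962 0.0460022  0.174     ]
side tr [0.53352384 0.05139074 0.174     ]
side br [0.53424793 0.06330679 0.174     ]
side bl [0.58264989 0.05721073 0.174     ]
blue [0.62225169 0.13217858 0.072     ]
yel [ 0.5951392  -0.04198589  0.072     ]
foot [0.56064341 0.05394889 0.        ] body [0.55957167 0.05358749 0.11      ]
cam [0.53634982 0.0304426  0.7887349 ] [0.46864468 0.58888455 0.61996451]
```

```bash
cat > plan.py <<'E'
import sys,numpy as np
from bench import *
from scipy.spatial.transform import Rotation as R
def plan(tgt,yaw):
    s=read_state();r=R.from_euler('xyz',s['orientation'],degrees=True)
    g=R.from_euler('xyz',[180,0,yaw],degrees=True)
    print('t',s['time_s'],'pos',s['position'].round(4),s['orientation'].round(2),'F',s['contact_force'].round(1),'w',s['gripper_width'],'j',np.round(s['joint_positions'],0))
    print('shift mm',(r.inv().apply(np.array(tgt)-s['position'])*1000).round(1),'turn',np.degrees((r.inv()*g).as_rotvec()).round(2))
if __name__=='__main__': plan([float(v) for v in sys.argv[1:4]],float(sys.argv[4]))
E
python3 plan.py .25 .52 .32 123
```

```text
t 0.1 pos [0.1667 0.6535 0.2216] [-179.9     0.    165.69] F [-0.  -1.2 -0.2] w 0.08680164120112732 j [-77.  27.  -3.  88.   1.  65.  -5.]
shift mm [-113.7 -109.   -98.2] turn [-9.000e-02  4.000e-02  4.269e+01]
```

```bash
python3 -m crank '[-15,-15,-35,0,0,8.5,-38,-36,-65,0,0,17,-63,-60,-90,0,0,25.5,-88,-84,-98,0,0,34,-114,-109,-98,0,0,42.5]' 100; python3 plan.py .36 .35 .32 81
```

```text
time_s: 0.6
position: [0.2511, 0.5198, 0.3222]
orientation: [179.9, -0.1, 122.9]
contact_force: [0.3, 0.7, -0.3]
gripper_width: 0.0872
t 0.6 pos [0.2511 0.5198 0.3222] [ 1.7986e+02 -1.2000e-01  1.2286e+02] F [ 0.3  0.7 -0.3] w 0.08719514978184435 j [-74.  13.   7.  94.  -2.  72. -34.]
shift mm [-201.7   -0.7    1.8] turn [ 0.09 -0.16 41.86]
```

```bash
python3 -m crank '[-40,0,1,0,0,8.4,-80,0,1,0,0,16.8,-121,0,2,0,0,25.2,-161,0,2,0,0,33.5,-202,-1,2,0,0,42]'; python3 plan.py .48 .18 .32 39
```

```text
time_s: 1.1
position: [0.3605, 0.349, 0.3182]
orientation: [-180.0, 0.0, 80.9]
contact_force: [0.7, -0.3, -0.2]
gripper_width: 0.0869
t 1.1 pos [0.3605 0.349  0.3182] [-1.7997e+02  2.0000e-02  8.0860e+01] F [ 0.7 -0.3 -0.2] w 0.08686288060762565 j [-66.   6.  19. 104.  -2.  70. -56.]
shift mm [-147.9  144.8   -1.8] turn [-2.000e-02  3.000e-02  4.186e+01]
```

```bash
python3 -m crank '[-30,29,0,0,0,8.4,-59,58,0,0,0,16.8,-89,87,-1,0,0,25.2,-118,116,-1,0,0,33.5,-148,145,-2,0,0,42]'; python3 plan.py .558 .054 .30 -3
```

```text
time_s: 1.6
position: [0.4811, 0.1807, 0.3203]
orientation: [-180.0, 0.0, 38.9]
contact_force: [-0.4, 1.6, 0.2]
gripper_width: 0.087
t 1.6 pos [0.4811 0.1807 0.3203] [-1.7997e+02  2.0000e-02  3.8860e+01] F [-0.4  1.6  0.2] w 0.0869890850857008 j [-53.   7.  32. 103.  -4.  71. -72.]
shift mm [-19.6 147.   20.2] turn [-2.000e-02  3.000e-02  4.186e+01]
```

```bash
python3 -m crank '[-4,29,4,0,0,8.4,-8,59,8,0,0,16.8,-12,88,12,0,0,25.2,-16,118,16,0,0,33.5,-20,147,20,0,0,42]'; python3 plan.py .558 .054 .25 -8;python3 - <<'E'
from bench import *
import cv2,pickle
d={}
for n in('side','wrist'):
    c=read_camera(n);d[n]=c;cv2.imwrite(f'pics/{n}1.png',c['color'][:,:,::-1])
pickle.dump(d,open('c1.pkl','wb'))
E
```

```text
time_s: 2.1
position: [0.5583, 0.0545, 0.3001]
orientation: [-180.0, 0.0, -3.2]
contact_force: [0.4, -0.0, 0.5]
gripper_width: 0.0869
t 2.1 pos [0.5583 0.0545 0.3001] [-1.80e+02  3.00e-02 -3.16e+00] F [ 0.4 -0.   0.5] w 0.08688036733266274 j [-44.  15.  42. 100. -10.  70. -92.]
shift mm [-0.2  0.5 50.1] turn [-0.    0.03  4.84]
```

View pics/wrist1.png

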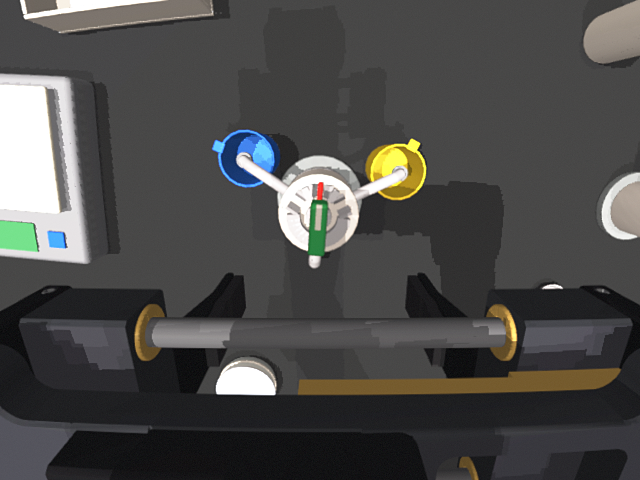

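View pics/side1.png

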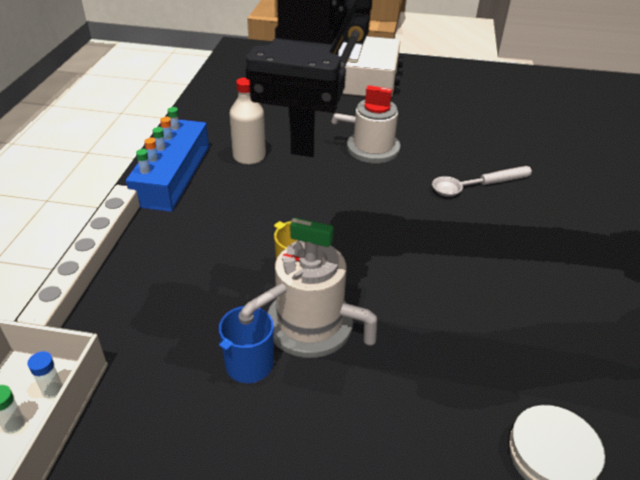

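```bash
python3 - <<'E'
import pickle,cv2
d=pickle.load(open('c1.pkl','rb'))
a=d['wrist']['color'][160:280,250:390,::-1];cv2.imwrite('pics/w1c.png',cv2.resize(a,None,fx=5,fy=5,interpolation=2))
E
```

```text
(no output)
```

View pics/w1c.png

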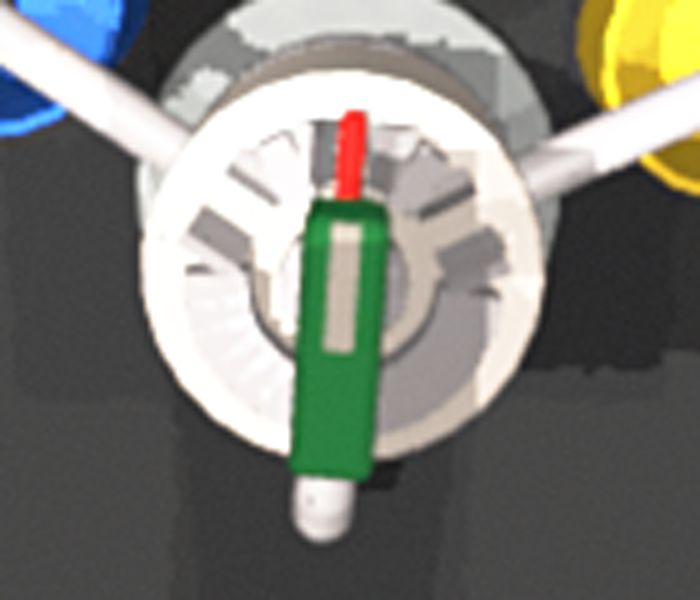

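```bash
python3 - <<'E'
import pickle,numpy as np
from h import *
W=pickle.load(open('c1.pkl','rb'))['wrist']
t=lambda x,y:(250+(x+.5)/5-.5,160+(y+.5)/5-.5)
a=atz(W,t(345,218),.174);b=atz(W,t(332,477),.174);v=a-b
print(a,b,(a+b)/2,np.hypot(*v[:2]),np.degrees(np.arctan2(v[1],v[0])))
E
```

```text
[0.58286493 0.05281786 0.174     ] [0.53508369 0.05862789 0.174     ] [0.55897431 0.05572288 0.174     ] 0.04813318459463815 -6.932924144394928
```

```bash
python3 -m crank '[0,0,30,0,0,2,0,0,65,0,0,4,0,0,100,0,0,4.2,0,0,125,0,0,4.2,0,0,135,0,0,4.2]'; python3 plan.py .5585 .0545 .142 -7.4
```

```text
time_s: 2.7
position: [0.5559, 0.0566, 0.1628]
orientation: [179.9, 0.3, -6.9]
contact_force: [0.0, -0.5, -0.0]
gripper_width: 0.0871
t 2.7 pos [0.5559 0.0566 0.1628] [179.93   0.3   -6.89] F [ 0.  -0.5 -0. ] w 0.08705819519059897 j [-40.  23.  39. 109. -18.  54. -90.]
shift mm [ 2.9  1.7 20.8] turn [0.07 0.3  0.51]
```

```bash
python3 - <<'E'
from bench import *
import cv2
a=read_camera('wrist')['color'][:,:,::-1];b=read_camera('side')['color'][150:330,220:420,::-1]
cv2.imwrite('pics/w2.png',a);cv2.imwrite('pics/s2.png',cv2.resize(b,None,fx=3,fy=3))
E
```

```text
(no output)
```

View pics/w2.png

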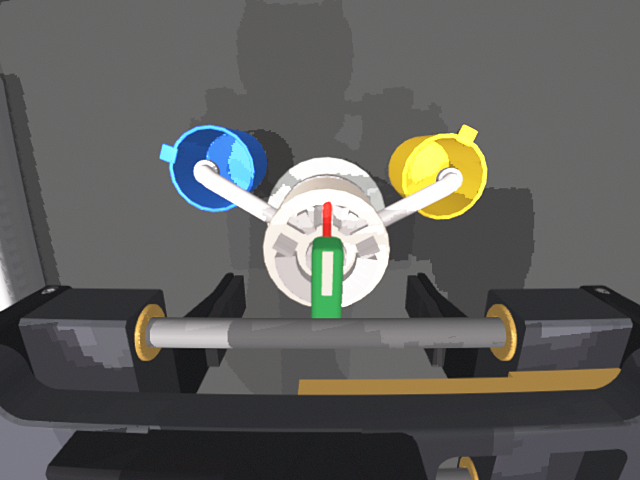

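View pics/s2.png

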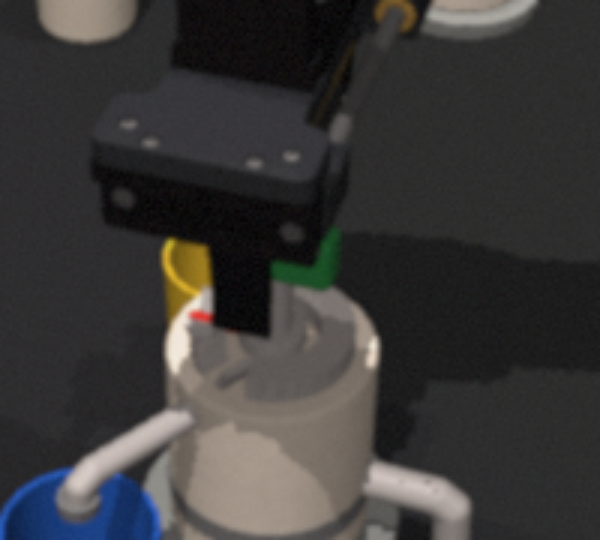

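```bash
python3 -m crank '[0,0,10,0,0,0,0,0,20,0,0,0,0,0,20,0,0,0]'; python3 plan.py .5585 .0545 .142 -7.4
```

```text
time_s: 3.1
position: [0.5575, 0.0558, 0.1448]
orientation: [180.0, 0.1, -7.0]
contact_force: [-0.3, 0.3, 0.2]
gripper_width: 0.0871
t 3.1 pos [0.5575 0.0558 0.1448] [ 1.7999e+02  8.0000e-02 -6.9900e+00] F [-0.3  0.3  0.2] w 0.08714291739405264 j [-40.  24.  39. 110. -19.  52. -89.]
shift mm [1.2 1.2 2.8] turn [0.01 0.08 0.41]
```

```bash
python3 -m crank '[0,0,1,0,0,0,0,0,1,0,0,0,0,0,1,0,0,0,0,0,1,0,0,0,0,0,1,0,0,0]' 0;python3 -m crank '[0,0,0,0,0,0,0,0,0,0,0,0,0,0,0,0,0,0,0,0,0,0,0,0,0,0,0,0,0,0]'; python3 plan.py .5585 .0545 .142 -7.4
```

```text
time_s: 3.6
position: [0.5582, 0.0557, 0.1447]
orientation: [-180.0, -0.0, -7.0]
contact_force: [-0.7, -0.4, 0.9]
gripper_width: 0.0552
time_s: 4.1
position: [0.5581, 0.0557, 0.1445]
orientation: [-180.0, 0.0, -7.0]
contact_force: [1.1, 0.7, -0.2]
gripper_width: 0.0156
t 4.1 pos [0.5581 0.0557 0.1445] [-179.99    0.     -7.01] F [ 1.1  0.7 -0.2] w 0.01557396935423613 j [-40.  24.  39. 110. -19.  52. -88.]
shift mm [0.6 1.1 2.5] turn [-0.01  0.    0.39]
```

```bash
python3 -m crank '[0,0,0,0,0,0,0,0,-4,0,0,0,0,0,-8,0,0,0,0,0,-12,0,0,0,0,0,-15,0,0,0]';python3 -m crank '[0,0,0,0,0,0,0,0,0,0,0,0]'; python3 plan.py .5585 .0545 .157 52.6
python3 - <<'E'
from bench import *
import cv2
b=read_camera('side')['color'][150:330,220:420,::-1]
cv2.imwrite('pics/s3.png',cv2.resize(b,None,fx=3,fy=3))
E
```

```text
time_s: 4.6
position: [0.558, 0.0557, 0.1594]
orientation: [180.0, 0.0, -7.0]
contact_force: [3.0, 1.3, -9.1]
gripper_width: 0.0157
time_s: 4.8
position: [0.558, 0.0557, 0.1593]
orientation: [180.0, 0.0, -7.0]
contact_force: [2.8, 0.1, -8.7]
gripper_width: 0.0158
t 4.8 pos [0.558  0.0557 0.1593] [ 1.80e+02  1.00e-02 -7.01e+00] F [ 2.8  0.1 -8.7] w 0.015847840993307025 j [-40.  23.  39. 109. -18.  54. -89.]
shift mm [0.7 1.1 2.3] turn [-0.000e+00  1.000e-02 -5.961e+01]
```

View pics/s3.png

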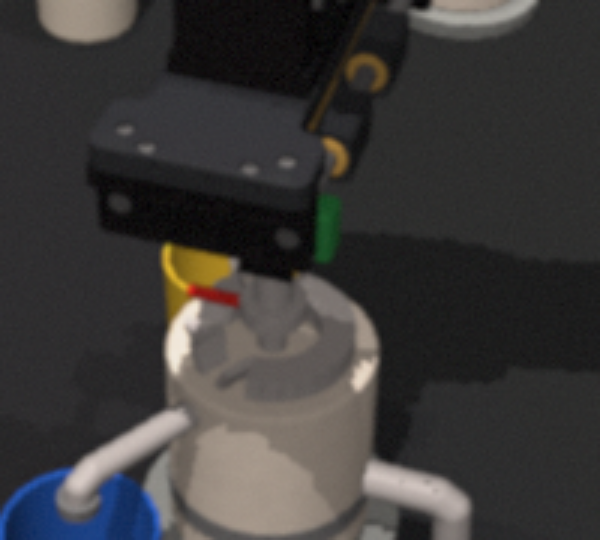

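```bash
python3 -m crank '[0,0,0,0,0,-4,0,0,0,0,0,-8,0,0,0,0,0,-12,0,0,0,0,0,-16,0,0,0,0,0,-20]'; python3 plan.py .5585 .0545 .157 52.6
```

```text
time_s: 5.35
position: [0.558, 0.0554, 0.1592]
orientation: [180.0, 0.0, 13.1]
contact_force: [2.9, -0.4, -8.8]
gripper_width: 0.0157
t 5.35 pos [0.558  0.0554 0.1592] [1.7998e+02 2.0000e-02 1.3130e+01] F [ 2.9 -0.4 -8.8] w 0.015749294076962583 j [-37.  22.  34. 109. -15.  53. -72.]
shift mm [0.3 1.  2.2] turn [ 1.000e-02  3.000e-02 -3.947e+01]
```

```bash
python3 -m crank '[0,0,0,0,0,-5,0,0,0,0,0,-10,0,0,0,0,0,-15,0,0,0,0,0,-20,0,0,0,0,0,-25]';python3 -m crank '[0,0,0,0,0,-5,0,0,0,0,0,-10,0,0,0,0,0,-15,0,0,0,0,0,-15]'; python3 plan.py .5585 .0545 .1445 52.8
python3 - <<'E'
from bench import *
import cv2
b=read_camera('wrist')['color'][:,:,::-1]
cv2.imwrite('pics/w4.png',b)
b=read_camera('side')['color'][150:330,220:420,::-1]
cv2.imwrite('pics/s4.png',cv2.resize(b,None,fx=3,fy=3))
E
```

```text
time_s: 5.85
position: [0.5581, 0.055, 0.1593]
orientation: [180.0, 0.0, 38.2]
contact_force: [3.1, -0.9, -8.4]
gripper_width: 0.016
time_s: 6.25
position: [0.5583, 0.0549, 0.1594]
orientation: [180.0, 0.0, 52.9]
contact_force: [4.2, -1.3, -8.8]
gripper_width: 0.0156
t 6.25 pos [0.5583 0.0549 0.1594] [1.7996e+02 1.0000e-02 5.2950e+01] F [ 4.2 -1.3 -8.8] w 0.01564299030993023 j [-30.  21.  25. 109. -11.  53. -36.]
shift mm [-0.2  0.4 14.9] turn [0.04 0.01 0.15]
```

View pics/w4.png

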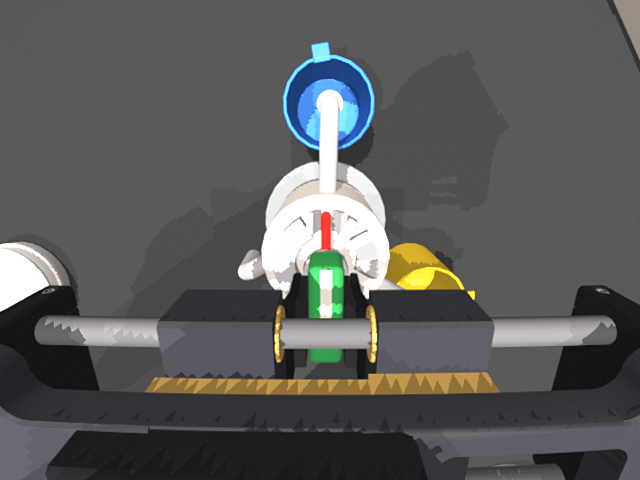

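View pics/s4.png

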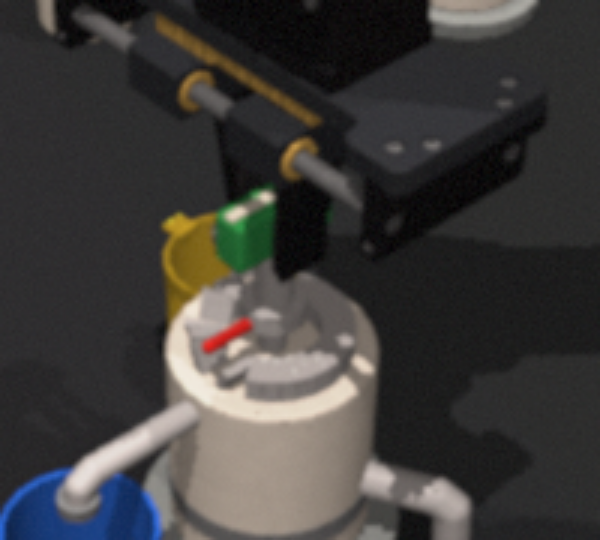

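```bash
python3 -m crank '[0,0,4,0,0,0,0,0,8,0,0,0,0,0,12,0,0,0,0,0,14.5,0,0,0,0,0,14.5,0,0,0]'; python3 plan.py .5585 .0545 .1445 52.8
```

```text
time_s: 6.85
position: [0.5584, 0.055, 0.1449]
orientation: [180.0, 0.0, 53.0]
contact_force: [2.9, -3.8, -5.0]
gripper_width: 0.0155
t 6.85 pos [0.5584 0.055  0.1449] [1.7996e+02 2.0000e-02 5.2960e+01] F [ 2.9 -3.8 -5. ] w 0.015541878978183385 j [-29.  22.  25. 109. -12.  51. -36.]
shift mm [-0.3  0.4  0.4] turn [0.04 0.02 0.16]
```

```bash
python3 -m crank '[0,0,0,0,0,0,0,0,0,0,0,0,0,0,0,0,0,0,0,0,0,0,0,0,0,0,0,0,0,0]' 100;python3 -m crank '[0,0,0,0,0,0,0,0,0,0,0,0,0,0,0,0,0,0,0,0,0,0,0,0,0,0,0,0,0,0]'
python3 - <<'E'
from bench import *
import cv2
b=read_camera('wrist')['color'][:,:,::-1]
cv2.imwrite('pics/w5.png',b)
E
```

```text
time_s: 7.35
position: [0.558, 0.0561, 0.1452]
orientation: [-180.0, -0.0, 53.0]
contact_force: [0.7, -0.4, 0.6]
gripper_width: 0.0476
time_s: 7.85
position: [0.5581, 0.0556, 0.145]
orientation: [-180.0, -0.0, 53.0]
contact_force: [0.3, -0.3, 0.7]
gripper_width: 0.0847
```

View pics/w5.png

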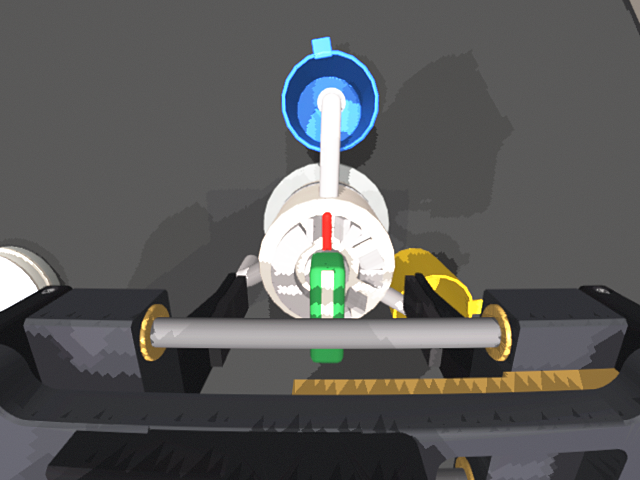

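Released and clear on both sides. The pointer is in line with the blue spout. Next I retreat straight up.

```bash
python3 -m crank '[0,0,-15,0,0,0,0,0,-40,0,0,0,0,0,-70,0,0,0,0,0,-105,0,0,0,0,0,-140,0,0,0]';python3 -m crank '[-30,0,-20,0,0,0,-70,0,-30,0,0,0,-110,0,-30,0,0,0,-150,0,-30,0,0,0,-150,0,-30,0,0,0]'
python3 - <<'E'
from bench import *
import cv2,pickle
d={}
for n in('side','top'):
    c=read_camera(n);d[n]=c
pickle.dump(d,open('c2.pkl','wb'))
cv2.imwrite('pics/t6.png',d['top']['color'][:,:,::-1])
cv2.imwrite('pics/s6.png',cv2.resize(d['side']['color'][205:325,240:390,::-1],None,fx=5,fy=5,interpolation=2))
E
```

```text
time_s: 8.4
position: [0.5578, 0.0555, 0.2862]
orientation: [-180.0, 0.0, 53.0]
contact_force: [1.0, -0.5, -0.1]
gripper_width: 0.0869
time_s: 8.9
position: [0.4648, -0.0693, 0.3155]
orientation: [-180.0, -0.0, 52.5]
contact_force: [0.3, -0.8, -0.5]
gripper_width: 0.0874
```

View pics/t6.png

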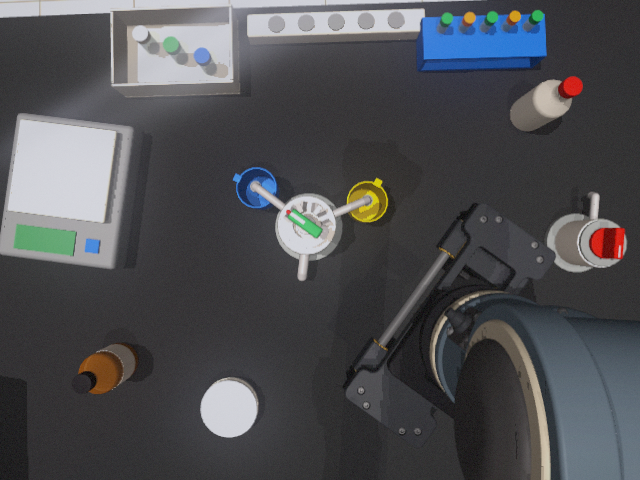

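View pics/s6.png

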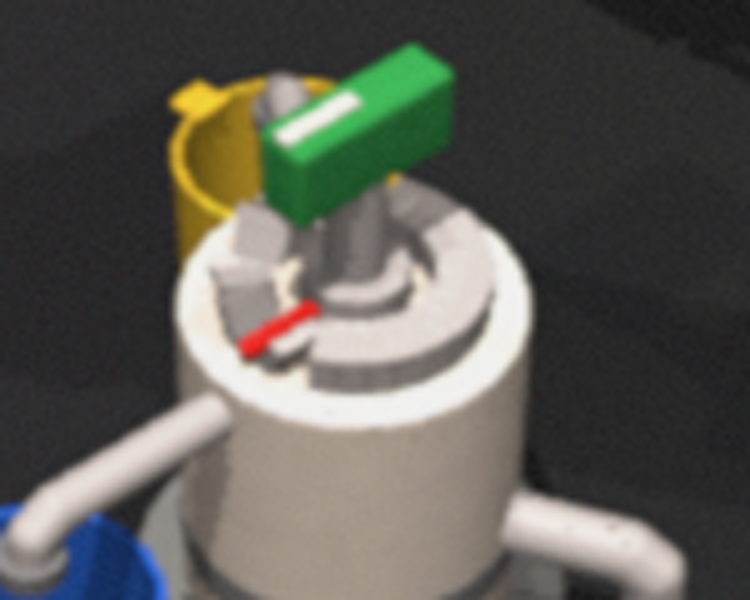

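```bash
python3 - <<'E'
import pickle,numpy as np
from h import *
d=pickle.load(open('c2.pkl','rb'));S=d['side'];d0=pickle.load(open('c0.pkl','rb'))
def bar(a,dz):
    c,s=np.cos(np.radians(a)),np.sin(np.radians(a))
    return [[.5585+c*x-s*y,.0548+s*x+c*y,.174+dz] for x,y in((.025,.008),(.025,-.008),(-.025,-.008),(-.025,.008))]
for a,dz in((-7.4,0),(52.6,0),(52.6,.003),(52.6,.006)): print(a,dz,((proj(S,bar(a,dz))-[240,205]+.5)*5-.5).round(0).tolist())
b0=cv2.absdiff(d['top']['color'][160:215,230:280],d0['top']['color'][160:215,230:280]);print(b0.mean(),b0.max())
E
```

```text
-7.4 0 [[245.0, 97.0], [267.0, 57.0], [470.0, 100.0], [451.0, 142.0]]
52.6 0 [[300.0, 162.0], [254.0, 127.0], [413.0, 39.0], [459.0, 70.0]]
52.6 0.003 [[300.0, 152.0], [254.0, 117.0], [413.0, 29.0], [460.0, 61.0]]
52.6 0.006 [[300.0, 141.0], [254.0, 107.0], [413.0, 19.0], [460.0, 51.0]]
2.328121212121212 21
```

```bash
python3 -m crank '[0,0,0,0,0,0,0,0,0,0,0,0]'; python3 -c "
from bench import *
print(hand_in())"
```

```text
time_s: 9.2
position: [0.4684, -0.0629, 0.3148]
orientation: [-180.0, 0.0, 53.1]
contact_force: [-0.5, 0.3, 0.4]
gripper_width: 0.0871
the job is handed in; nothing more can be done
None
```

The T-handle is now seated in the notch on the blue beaker's side, and I handed the job in at about 9.2 s. I gripped it across the bar, lifted it 15 mm, turned it +60° toward the blue beaker (on the diverter's +y side), lowered it 14.5 mm and let go.

- **Lift:** the wrist read about 9 N, which fits the spring at that height.
- **Seating:** in the last side picture, the corners of the bar match a fully seated handle at +60°. A handle sitting 3 mm high would not fit.
- **Blue beaker:** the top pictures from before and after show no visible change there.
- **Arm:** it is clear of everything, with the contact force near zero.

No check failed. The camera views put the handle's centre within 1–3 mm of each other, which is about the calibration accuracy. While it was gripped there was a side force of up to 5 N.

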